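# Walk the heavy flask round against the fence

## Robot

A 6-joint arm with a two-finger parallel gripper is mounted at the origin on a cart in front of the work surface, level with it; the furniture and walls round the work are solid. World frame = base frame: x ahead of the robot, y to its left, z up, the work surface at z = 0. Lengths are in m, angles in rad, forces in N, time in s.
With the tool pointing down it reaches from about 0.375 to 0.9 m from the base axis. Payload 3.1 kg.
Tool frame: the origin (TCP) lies where the fingers leave the gripper's body, on its centre line; the fingertips stand 73 mm ahead of it and the grasp point (between the pads) lies 54 mm ahead of it; z points along the fingers, y is the line along which they close (so a half turn about z gives the same grasp; the last joint's range is limited). The gripper opens to 85 mm and grips with 20 to 120 N. Pads are 22 mm wide; open, the fingers measure 114 mm over their backs; the gripper's body (76 mm by 85 mm) begins 54 mm behind the grasp point. The pads swing forward as they close: fully open they stand 13 mm farther back than shut.
Start: joints at [1.091, 0.527, 1.433, -0, 1.181, -0.178], TCP at [0.185, 0.597, 0.304] pointing down, gripper open.
Joint ranges: [-3.08, 3.08], [-0.75, 2.2], [0.22, 2.44], [-1.43, 4.57], [0, 2.65], [-2.85, 2.85]. Speed limits (rad/s): [2.79, 2.79, 3.14, 3.14, 3.14, 3.14].

## Interface

Orientations are given as a unit quaternion [x, y, z, w].
In Python, from station import manip gives the robot as it stands.
- The arm moves only by the shell command python3 -m crank 'ROWS' [FORCE]. ROWS is JSON, a list of rows, each an object with "dp": the shift along the tool's x, y, z normalised to -1 to 1, where 1 is 50 cm, a list of three; "delta_rot": the turn, a rotation vector about the tool's x, y, z normalised to -1 to 1, where 1 is 2 pi rad, a list of three; "fingers": the opening, from -1 (shut) to 1 (fully open). A call has 1 to 12 rows; each row shifts and turns the commanded pose from where the row before left it, along the tool's axes as they then stand; what a row does not reach is not made up. A row lasts 1/12 s, in which the tool goes at most 41.7 mm and 7.16 degrees, less where a joint would pass 70% of its speed; a pose out of reach is approached as far as the arm can. A call with a number of a shift or a turn outside -1 to 1 is refused whole. A call with a gripper value outside its range is refused whole. The fingers move at their own pace and stop on an object; FORCE is the grip in N (left out, the last holds). Time passes only in rows, so rows that do not move let the fingers close. It gives the time, the measured TCP pose, the force, the opening and the grip force at its end, in the units of the state.
- manip.sense(): the state, without advancing time (a new reading comes with each control period).
- manip.snapshot(name): name is "scene" or "top" or "wrist"; returns (picture, depth): 384x512x3 uint8, red, green, blue; 384x512 float32, m along the optical axis (not along the pixel's ray), 0 where there is no reading.
- manip.camera_model(name): a dict with "fx", "fy", "cx", "cy" (pixels), "origin" and "attitude" of the camera in the world. Camera axes: x right, y up, looking along -z (the intrinsics and any distortion apply to the point x, -y, -z); pixel columns grow to the right and rows downward; lengths in m; the calibration is good to about 2 mm. A picture is of the moment at which its call begins: read the wrist's pose just before it. camera_model takes no time and is no camera call; for the wrist camera it gives the pose at the moment of the call.
- manip.sign_off(): hands the job in; it is judged then, once.
The state is a dict: "t": time; "q": joint angles; "qd": joint speeds; "tau": joint torques, N m; "tcp_pos": TCP position; "tool_rot": TCP orientation; "force": force on the tool from outside, world axes, zero at the start; "ft_torque": the same for the moment, N m; "finger_gap": opening from 0.0 (shut) to 1.0 (fully open); "gripper_force": force on a finger pad.
Only numpy, scipy, OpenCV 4.12 (cv2) and the standard library are available. Lean on these libraries where they do the work, as an engineer would, in place of code of your own. Each camera call takes 0.05 s, during which the arm holds its last target. There are 200 camera calls.

## Task

Push the heavy metal flask round on the bench with the fingertips, corner by corner, until it faces the fence: one of its two long sides (either one) flush against the upright front of the fence, with no part of the flask sticking out past the fence's ends. It is only to be pushed along the bench, never lifted or tipped, and the small things standing round it are to be left where they are. Then let go of it.

Things in the scene. Friction and masses are not known exactly. Their poses are not given: they have to be found in the camera images.
- flask: Loose heavy closed denture flask: metal block of about 0.9 kg, 90 mm (x) by 126 mm (y, long sides) by 46 mm high, vertical sides, dark seam, two brass nuts on top (to 58 mm, at y = +-48 mm). Same both ways round. Slides under a push of 4 to 15 N. Origin: centre of underside. Starts centred 120 to 150 mm in front of the fence, long sides turned 40 to 90 degrees from the fence's line, either way.
- fence: Fixed upright steel fence, 200 mm long (y), 40 mm high. Origin on the bench, in the plane of its flat front face, at mid-length. x points from the front face into the plate, away from the robot, so the flask comes from the -x side; plate 12 mm thick, screwed foot and gussets behind it to x = 45 mm.
- dropper_1: Bystander, loose, not to be moved: small brown glass bottle with black cap, 31 mm across, 62 mm tall; origin at the centre of its underside.
- dropper_2: Bystander, loose, not to be moved: small white plastic bottle, 31 mm across, 70 mm tall; origin at the centre of its underside.
- jar_vaseline: Bystander, loose, not to be moved: small round jar with screw lid, 50 mm across, 51 mm tall; origin at the centre of its underside.
- model_lower: Bystander, loose, not to be moved: horseshoe-shaped plaster jaw model, 62 x 71 x 30 mm; origin at the centre of its underside.
- masking_tape: Bystander, loose, not to be moved: roll of paper tape lying flat, 96 mm across, 25 mm tall; origin at the centre of its underside.
There are look-alikes about, which are no part of the job. What is shaped like the flask but orange or pink is not meant.

How it is judged:
By the outcome, as a careful person would: the job done as asked, in the order asked, and still so for the second after the job is handed in, with the robot touching nothing.
It also fails if it takes over 64 s, if anything falls off the work surface, if the arm or the gripper's body presses on something with over 40 N, if the wrist force passes 120 N, or if a joint passes its speed limit or range.

## Working session

There is one attempt and no reset: what is moved stays moved. The work goes in short steps, Python scripts to look and compute and a shell command to move; the robot and the scene stay as the last step left them, time stands still between calls to the robot, and variables do not carry over. Pictures are saved under pics/ and viewed, at most 10 in all, crops included, and the job is handed in when it is done.

```bash
ls; mkdir -p pics; cat > h.py <<'E'
import numpy as np, cv2
from scipy.spatial.transform import Rotation as R
from station import manip
def cam(n):
    c=manip.camera_model(n); a=np.array(c['attitude'],float)
    M=a if a.shape==(3,3) else R.from_quat(a).as_matrix()
    return c,M,np.array(c['origin'])
def cloud(n,d,c=None):
    c,M,o=c or cam(n)
    v,u=np.mgrid[:d.shape[0],:d.shape[1]]
    P=np.stack([(u-c['cx'])/c['fx']*d,-(v-c['cy'])/c['fy']*d,-d],-1)
    W=P@M.T+o; W[d==0]=np.nan
    return W
E
python3 - <<'E'
from h import *
s=manip.sense(); print(s)
for n in('scene','top'):
    im,d=manip.snapshot(n); c=cam(n)
    print(c[0]); np.savez(n,im=im,d=d,W=cloud(n,d,c)); cv2.imwrite(f'pics/{n}0.png',im[:,:,::-1])
E
```

```text
pics
{'t': 0.0, 'q': array([ 1.09148797e+00,  5.28458731e-01,  1.43391219e+00, -1.36822300e-05,
        1.18140459e+00, -1.78474128e-01]), 'qd': array([ 0.00050637, -0.00052203,  0.00085794, -0.00137928, -0.00062136,
        0.00012578]), 'tau': array([ 1.29383985e-03, -4.42345011e+01, -1.78029674e+01, -2.65976942e-04,
        8.19663604e-03, -4.64935269e-06]), 'tcp_pos': array([0.18489158, 0.59643235, 0.30293488]), 'tool_rot': array([ 1.49847886e-01,  9.88708461e-01, -1.03496966e-03, -3.46536737e-04]), 'force': array([ 0.1783228 ,  0.63014301, -0.05324319]), 'ft_torque': array([-0.01619196, -0.0263839 , -0.03765499]), 'gripper_force': 0.0, 'finger_gap': 1.0038410338303934}
{'fx': 433.6475055848256, 'fy': 433.6475055848256, 'cx': 255.26958910782125, 'cy': 196.3899697958456, 'origin': array([ 0.0182509 , -0.46997512,  0.82962379]), 'attitude': array([ 0.35485741, -0.13593691, -0.32629734,  0.86552147])}
{'fx': 482.70112490562116, 'fy': 482.70112490562116, 'cx': 258.3737840158671, 'cy': 193.4059112826942, 'origin': array([0.29638216, 0.08311359, 1.21673588]), 'attitude': array([ 0.07478126, -0.07143467, -0.68341382,  0.72266894])}
```

View pics/top0.png

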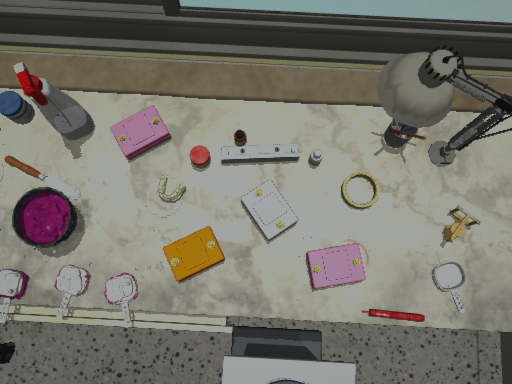

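View pics/scene0.png

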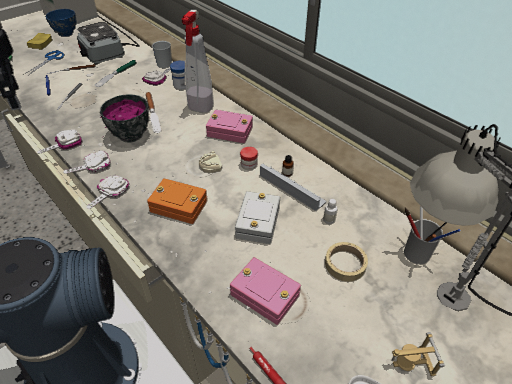

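The top picture shows these possible flasks: silver (269,210), orange (194,254), pink (336,265) and pink (141,132). I choose the silver one, which stands in front of the fence (260,153). The red jar is at (200,156), the plaster model at (170,188), the droppers at (240,136) and (316,156), and the tape at (360,190).

```bash
cat >> h.py <<'E'
def flask(W,im,c0,zmin=.038,zmax=.052,r=.1):
    """top-face rect of silver flask near c0"""
    hsv=cv2.cvtColor(im,cv2.COLOR_RGB2HSV)
    m=(abs(W[...,2]-(zmin+zmax)/2)<(zmax-zmin)/2)&(np.hypot(W[...,0]-c0[0],W[...,1]-c0[1])<r)&(hsv[...,1]<70)
    n,l,st,_=cv2.connectedComponentsWithStats(m.astype(np.uint8))
    m=l==1+np.argmax(st[1:,4])
    p=W[m]; return cv2.minAreaRect((p[:,:2]*1000).astype(np.float32)),p
E
python3 - <<'E'
from h import *
z=np.load('top.npz'); W,im=z['W'],z['im']
def box(u0,v0,u1,v1,lo,hi):
    p=W[v0:v1,u0:u1].reshape(-1,3); p=p[(p[:,2]>lo)&(p[:,2]<hi)]
    return cv2.minAreaRect((p[:,:2]*1000).astype(np.float32)),np.median(p[:,2]),len(p)
print('bench z',np.nanmedian(W[220:240,300:310,2]), W[210,269])
for k,a in dict(flask=(235,172,305,245,.036,.052),fence=(215,140,303,168,.033,.047),jar=(185,142,214,172,.03,.07),model=(155,172,190,207,.012,.05),d1=(230,125,249,147,.045,.08),d2=(306,146,326,168,.045,.09),tape=(335,165,385,215,.015,.04),orange=(155,220,230,285,.036,.052),pink=(300,235,370,295,.036,.052)).items(): print(k,box(*a))
cv2.imwrite('pics/crop0.png',cv2.resize(im[110:300,140:400,::-1],None,fx=3,fy=3,interpolation=2))
# fence front edge: line fit
p=W[140:168,215:303].reshape(-1,3);p=p[(p[:,2]>.033)&(p[:,2]<.047)]
ys=np.arange(-.2,.3,.01)
f=[(y,p[abs(p[:,1]-y)<.005,0].min()) for y in ys if (abs(p[:,1]-y)<.005).sum()>3]
print(np.round(f,4).tolist())
E
```

```text
bench z -7.926560561821727e-05 [0.50066642 0.06728121 0.05348536]
flask (((505.94244384765625, 67.30059814453125), (126.5135726928711, 90.80279541015625), 36.955230712890625), np.float64(0.046785517225795825), 1725)
fence (((660.4210815429688, 98.6604232788086), (52.00710678100586, 198.4080047607422), 5.487232685089111), np.float64(0.0394707608137308), 421)
jar (((633.04248046875, 250.0843048095703), (49.038421630859375, 48.37666320800781), 30.39809226989746), np.float64(0.05043779634292844), 322)
model (((546.5679931640625, 323.1645812988281), (66.46439361572266, 61.37841033935547), 65.71485900878906), np.float64(0.018927141498731315), 495)
d1 (((687.93603515625, 152.10614013671875), (20.151012420654297, 22.488155364990234), 42.06110763549805), np.float64(0.05975867097368737), 64)
d2 (((645.671142578125, -43.17833709716797), (28.171934127807617, 23.679676055908203), 67.44505310058594), np.float64(0.0564441466693808), 112)
tape (((573.6524658203125, -161.7393798828125), (93.96694946289062, 93.64705657958984), 0.8760165572166443), np.float64(0.023882770033453626), 456)
orange (((387.26904296875, 245.74395751953125), (90.84544372558594, 126.36246490478516), 28.72791862487793), np.float64(0.04666757486010509), 1844)
pink (((376.8117980957031, -100.75045776367188), (89.93739318847656, 126.37957763671875), 12.978818893432617), np.float64(0.046852258366524735), 1853)
[[0.0, 0.644], [0.01, 0.644], [0.02, 0.6426], [0.03, 0.6407], [0.04, 0.6406], [0.05, 0.6389], [0.06, 0.6382], [0.07, 0.6368], [0.08, 0.6365], [0.09, 0.6358], [0.1, 0.6347], [0.11, 0.634], [0.12, 0.6326], [0.13, 0.6317], [0.14, 0.6304], [0.15, 0.6289], [0.16, 0.6294], [0.17, 0.6279], [0.18, 0.627], [0.19, 0.6258], [0.2, 0.6274]]
```

View pics/crop0.png

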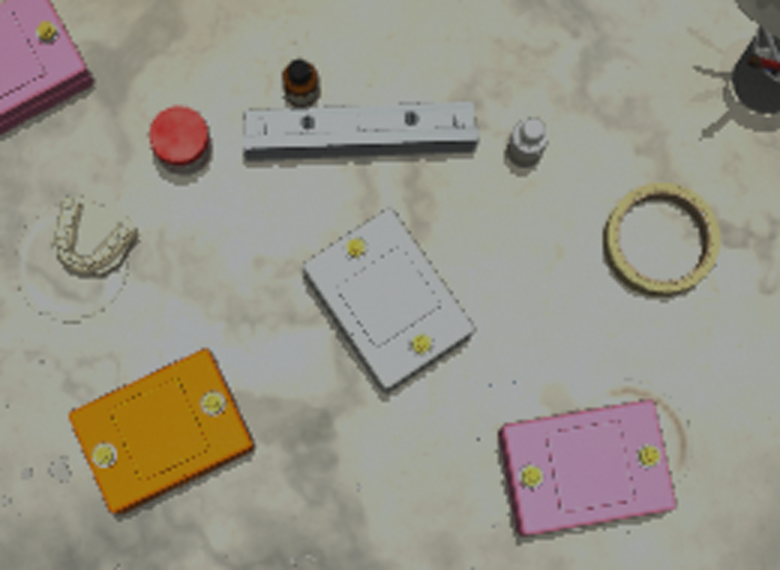

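The crop confirms it: a silver flask with two brass nuts, centred at crop pixel (388,298) in front of the fence. The orange and pink blocks are the look-alikes. It needs about 58° CCW. I'll use the open fingers as a two-point pusher on its near-left long side.

```bash
cat >> h.py <<'E'
F=np.array([.6345,.0962]); TH=np.radians(5.4)
n=np.array([np.cos(TH),np.sin(TH)]); t=np.array([-n[1],n[0]])
def plan(xyz,yaw,N,start=None):
    """equal rows N from now (or start=(xyz,yaw deg)) to the TCP target; yaw = world angle (deg) of tool y"""
    s=manip.sense(); p=np.array(s['tcp_pos']); Rm=R.from_quat(s['tool_rot']).as_matrix()
    y0=np.degrees(np.arctan2(Rm[1,1],Rm[0,1]))
    if start: p,y0=np.array(start[0]),start[1]
    dy=(yaw-y0+90)%180-90; print('now',p.round(4),'yaw',round(y0,1),'turn',round(dy,1))
    A=np.zeros((3,3))
    for k in range(N):
        a=np.radians(y0+dy*k/N); c,q=np.cos(a),np.sin(a)
        A+=np.array([[-q,c,0],[c,q,0],[0,0,-1]])
    d=np.linalg.solve(A,np.array(xyz)-p)
    print('dp',(d/.5).round(4).tolist(),'rot z',round(-dy/N/360,5),'x',N,'rows')
def meas(c0):
    im,d=manip.snapshot('top'); W=cloud('top',d); r,p=flask(W,im,c0)
    (cx,cy),(w,h),a=r; 
    if h>w:a+=90
    c=np.array([cx,cy])/1000; e=c-F
    print('flask',c.round(4),'size',round(w,1),round(h,1),'long axis',round(a%180,1),'n',(e@n).round(4),'t',(e@t).round(4)); return im
E
python3 -c "
from h import *
plan([.457,.132,.2],37,24)
plan([.457,.132,.083],37,6,([.457,.132,.2],37))"
```

```text
now [0.1849 0.5965 0.303 ] yaw 72.8 turn -35.8
dp [-0.0412, -0.0195, 0.0086] rot z 0.00414 x 24 rows
now [0.457 0.132 0.2  ] yaw 37 turn 0
dp [0.0, 0.0, 0.039] rot z 0.0 x 6 rows
```

```bash

python3 -m crank '[{"dp":[-0.0412,-0.0195,0.0086],"delta_rot":[0,0,0.00414],"fingers":1},{"dp":[-0.0412,-0.0195,0.0086],"delta_rot":[0,0,0.00414],"fingers":1},{"dp":[-0.0412,-0.0195,0.0086],"delta_rot":[0,0,0.00414],"fingers":1},{"dp":[-0.0412,-0.0195,0.0086],"delta_rot":[0,0,0.00414],"fingers":1},{"dp":[-0.0412,-0.0195,0.0086],"delta_rot":[0,0,0.00414],"fingers":1},{"dp":[-0.0412,-0.0195,0.0086],"delta_rot":[0,0,0.00414],"fingers":1},{"dp":[-0.0412,-0.0195,0.0086],"delta_rot":[0,0,0.00414],"fingers":1},{"dp":[-0.0412,-0.0195,0.0086],"delta_rot":[0,0,0.00414],"fingers":1},{"dp":[-0.0412,-0.0195,0.0086],"delta_rot":[0,0,0.00414],"fingers":1},{"dp":[-0.0412,-0.0195,0.0086],"delta_rot":[0,0,0.00414],"fingers":1},{"dp":[-0.0412,-0.0195,0.0086],"delta_rot":[0,0,0.00414],"fingers":1},{"dp":[-0.0412,-0.0195,0.0086],"delta_rot":[0,0,0.00414],"fingers":1}]'
python3 -m crank '[{"dp":[-0.0412,-0.0195,0.0086],"delta_rot":[0,0,0.00414],"fingers":1},{"dp":[-0.0412,-0.0195,0.0086],"delta_rot":[0,0,0.00414],"fingers":1},{"dp":[-0.0412,-0.0195,0.0086],"delta_rot":[0,0,0.00414],"fingers":1},{"dp":[-0.0412,-0.0195,0.0086],"delta_rot":[0,0,0.00414],"fingers":1},{"dp":[-0.0412,-0.0195,0.0086],"delta_rot":[0,0,0.00414],"fingers":1},{"dp":[-0.0412,-0.0195,0.0086],"delta_rot":[0,0,0.00414],"fingers":1},{"dp":[-0.0412,-0.0195,0.0086],"delta_rot":[0,0,0.00414],"fingers":1},{"dp":[-0.0412,-0.0195,0.0086],"delta_rot":[0,0,0.00414],"fingers":1},{"dp":[-0.0412,-0.0195,0.0086],"delta_rot":[0,0,0.00414],"fingers":1},{"dp":[-0.0412,-0.0195,0.0086],"delta_rot":[0,0,0.00414],"fingers":1},{"dp":[-0.0412,-0.0195,0.0086],"delta_rot":[0,0,0.00414],"fingers":1},{"dp":[-0.0412,-0.0195,0.0086],"delta_rot":[0,0,0.00414],"fingers":1}]'
python3 - <<'E'
from h import *
plan([.457,.132,.083],37,8)
im,d=manip.snapshot('wrist'); print(cam('wrist')[0])
cv2.imwrite('pics/w1.png',im[:,:,::-1])
E
```

```text
t: 1.1
tcp_pos: [0.3579, 0.3849, 0.2518]
tool_rot: [0.302, 0.953, -0.0, -0.0]
force: [0.4, 0.6, 0.8]
finger_gap: 0.998
gripper_force: 0.0
t: 2.1
tcp_pos: [0.4568, 0.1312, 0.2003]
tool_rot: [0.447, 0.895, -0.0, -0.0]
force: [0.8, -0.6, 0.1]
finger_gap: 0.999
gripper_force: 0.0
now [0.4568 0.1312 0.2003] yaw 36.9 turn 0.1
dp [0.0001, 0.0002, 0.0293] rot z -3e-05 x 8 rows
{'fx': 326.98444884299505, 'fy': 326.98444884299505, 'cx': 252.11147668769635, 'cy': 191.74732671439628, 'origin': array([0.41951818, 0.18209962, 0.26935197]), 'attitude': array([-0.12618443, -0.04168583,  0.31267413,  0.9405183 ])}
```

View pics/w1.png

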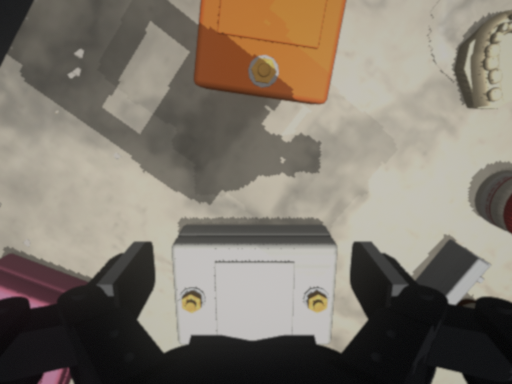

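The wrist view shows the silver flask centred between the fingers (left finger 130,290; right 380,290), with its long side at row 230 parallel to them. I'll lower, approach, and do the first half of the turn.

```bash

python3 -m crank '[{"dp":[0,0,0.0293],"delta_rot":[0,0,0],"fingers":1},{"dp":[0,0,0.0293],"delta_rot":[0,0,0],"fingers":1},{"dp":[0,0,0.0293],"delta_rot":[0,0,0],"fingers":1},{"dp":[0,0,0.0293],"delta_rot":[0,0,0],"fingers":1},{"dp":[0,0,0.0293],"delta_rot":[0,0,0],"fingers":1},{"dp":[0,0,0.0293],"delta_rot":[0,0,0],"fingers":1},{"dp":[0,0,0.0293],"delta_rot":[0,0,0],"fingers":1},{"dp":[0,0,0.0293],"delta_rot":[0,0,0],"fingers":1},{"dp":[-0.012,0,0],"delta_rot":[0,0,0],"fingers":1},{"dp":[-0.012,0,0],"delta_rot":[0,0,0],"fingers":1},{"dp":[-0.012,0,0],"delta_rot":[0,0,0],"fingers":1},{"dp":[-0.008,0,0],"delta_rot":[0,0,0],"fingers":1}]'
python3 -m crank '[{"dp":[-0.0034,-0.0047,0],"delta_rot":[0,0,-0.0068],"fingers":1},{"dp":[-0.0034,-0.0047,0],"delta_rot":[0,0,-0.0068],"fingers":1},{"dp":[-0.0034,-0.0047,0],"delta_rot":[0,0,-0.0068],"fingers":1},{"dp":[-0.0034,-0.0047,0],"delta_rot":[0,0,-0.0068],"fingers":1},{"dp":[-0.0034,-0.0047,0],"delta_rot":[0,0,-0.0068],"fingers":1},{"dp":[-0.0034,-0.0047,0],"delta_rot":[0,0,-0.0068],"fingers":1},{"dp":[-0.0034,-0.0047,0],"delta_rot":[0,0,-0.0068],"fingers":1},{"dp":[-0.0034,-0.0047,0],"delta_rot":[0,0,-0.0068],"fingers":1},{"dp":[-0.0034,-0.0047,0],"delta_rot":[0,0,-0.0068],"fingers":1},{"dp":[-0.0034,-0.0047,0],"delta_rot":[0,0,-0.0068],"fingers":1},{"dp":[-0.0034,-0.0047,0],"delta_rot":[0,0,-0.0068],"fingers":1},{"dp":[-0.0034,-0.0047,0],"delta_rot":[0,0,-0.0068],"fingers":1}]'
python3 - <<'E'
from h import *
im=meas([.52,.06]); cv2.imwrite('pics/t2.png',cv2.resize(im[110:300,140:400,::-1],None,fx=3,fy=3))
plan([.5,.1,.083],70,8)
E
```

```text
t: 3.15
tcp_pos: [0.4713, 0.114, 0.0843]
tool_rot: [0.446, 0.895, 0.001, 0.001]
force: [-0.4, 0.4, 0.4]
finger_gap: 1.003
gripper_force: 0.0
t: 4.15
tcp_pos: [0.4652, 0.0804, 0.0842]
tool_rot: [0.205, 0.979, -0.0, -0.003]
force: [-4.4, 2.7, 2.5]
finger_gap: 0.998
gripper_force: 2.6Traceback (most recent call last):
  File "<stdin>", line 2, in <module>
  File "h.py", line 36, in meas
    im,d=manip.snapshot('top'); W=cloud('top',d); r,p=flask(W,im,c0)
                                                      ~~~~~^^^^^^^^^
  File "h.py", line 19, in flask
    m=l==1+np.argmax(st[1:,4])
           ~~~~~~~~~^^^^^^^^^^
    return _wrapfunc(a, 'argmax', axis=axis, out=out, **kwds)
    return bound(*args, **kwds)
ValueError: attempt to get argmax of an empty sequence
```

```bash
sed -i "s/def meas(c0):/def meas(c0,cam_='top'):/; s/im,d=manip.snapshot('top'); W=cloud('top',d)/c=cam(cam_); im,d=manip.snapshot(cam_); W=cloud(cam_,d,c)/" h.py
python3 - <<'E'
from h import *
for c in('scene','wrist'):
    try: im=meas([.52,.05],c)
    except Exception as e: print(c,e); im,_=manip.snapshot(c)
    cv2.imwrite(f'pics/{c}2.png',im[:,:,::-1])
a=np.hstack([cv2.imread('pics/scene2.png')[130:,120:],cv2.imread('pics/wrist2.png')[130:,:]]);cv2.imwrite('pics/b2.png',cv2.resize(a,None,fx=.88,fy=.88))
E
```

```text
flask [0.507  0.0584] size 128.3 111.4 long axis 62.2 n -0.1305 t -0.0256
flask [0.4748 0.0773] size 114.2 40.8 long axis 66.4 n -0.1608 t -0.0037
```

View pics/b2.png

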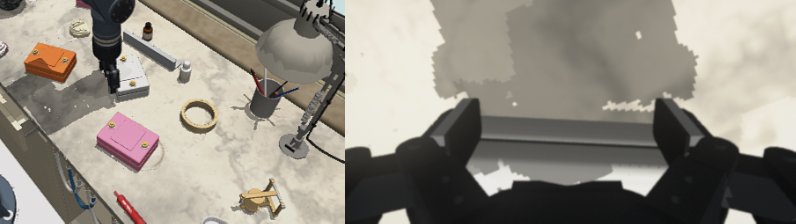

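The left panel (scene) shows the gripper on the flask's near side, with the bystanders untouched. The right panel (wrist) shows the flask's face flush on both fingertips. Its axis is at about 65°, so I'll do the second half of the turn.

```bash

python3 -m crank '[{"dp":[-0.0034,-0.0042,0],"delta_rot":[0,0,-0.0068],"fingers":1},{"dp":[-0.0034,-0.0042,0],"delta_rot":[0,0,-0.0068],"fingers":1},{"dp":[-0.0034,-0.0042,0],"delta_rot":[0,0,-0.0068],"fingers":1},{"dp":[-0.0034,-0.0042,0],"delta_rot":[0,0,-0.0068],"fingers":1},{"dp":[-0.0034,-0.0042,0],"delta_rot":[0,0,-0.0068],"fingers":1},{"dp":[-0.0034,-0.0042,0],"delta_rot":[0,0,-0.0068],"fingers":1},{"dp":[-0.0034,-0.0042,0],"delta_rot":[0,0,-0.0068],"fingers":1},{"dp":[-0.0034,-0.0042,0],"delta_rot":[0,0,-0.0068],"fingers":1},{"dp":[-0.0034,-0.0042,0],"delta_rot":[0,0,-0.0068],"fingers":1},{"dp":[-0.0034,-0.0042,0],"delta_rot":[0,0,-0.0068],"fingers":1},{"dp":[-0.0034,-0.0042,0],"delta_rot":[0,0,-0.0068],"fingers":1},{"dp":[-0.0034,-0.0042,0],"delta_rot":[0,0,-0.0068],"fingers":1}]'
python3 -m crank '[{"dp":[0.02,0,0],"delta_rot":[0,0,0],"fingers":1},{"dp":[0.02,0,0],"delta_rot":[0,0,0],"fingers":1},{"dp":[0,0,-0.06],"delta_rot":[0,0,0],"fingers":0},{"dp":[0,0,-0.06],"delta_rot":[0,0,0],"fingers":-1},{"dp":[0,0,-0.06],"delta_rot":[0,0,0],"fingers":-1},{"dp":[0.04,0.04,-0.04],"delta_rot":[0,0,0],"fingers":-1},{"dp":[0,0.06,0],"delta_rot":[0,0,0],"fingers":-1},{"dp":[0,0.06,0],"delta_rot":[0,0,0],"fingers":-1},{"dp":[0,0.06,0],"delta_rot":[0,0,0],"fingers":-1},{"dp":[0,0.06,0],"delta_rot":[0,0,0],"fingers":-1},{"dp":[0,0.06,0],"delta_rot":[0,0,0],"fingers":-1},{"dp":[0,0,0],"delta_rot":[0,0,0],"fingers":-1}]'
python3 - <<'E'
from h import *
for c in('top','scene'):
  try: im=meas([.53,.05],c)
  except Exception as e: print(c,e)
print(manip.sense()['tcp_pos'])
E
```

```text
t: 5.3
tcp_pos: [0.4792, 0.0523, 0.084]
tool_rot: [-0.05, 0.999, 0.001, -0.004]
force: [-9.3, -1.0, 6.7]
finger_gap: 1.003
gripper_force: 4.5
t: 6.3
tcp_pos: [0.4274, 0.2215, 0.1946]
tool_rot: [-0.052, 0.999, 0.001, 0.003]
force: [-0.0, 0.2, -0.6]
finger_gap: -0.001
gripper_force: 0.0
flask [0.5404 0.0519] size 126.1 91.2 long axis 88.4 n -0.0979 t -0.0352
flask [0.5394 0.0516] size 127.1 90.9 long axis 88.5 n -0.0989 t -0.0355
[0.4271579  0.21839903 0.19414719]
```

```bash
python3 -c "
from h import *
plan([.546,-.052,.19],92,12)
plan([.548,.004,.1],92,12,([.546,-.052,.1],92))"
```

```text
now [0.4272 0.2184 0.1941] yaw 95.9 turn -3.9
dp [-0.0165, -0.0464, 0.0007] rot z 0.0009 x 12 rows
now [ 0.546 -0.052  0.1  ] yaw 92 turn 0
dp [-0.0007, 0.0093, -0.0] rot z 0.0 x 12 rows
```

```bash

python3 -m crank '[{"dp":[-0.0165,-0.0464,0],"delta_rot":[0,0,0.0009],"fingers":-1},{"dp":[-0.0165,-0.0464,0],"delta_rot":[0,0,0.0009],"fingers":-1},{"dp":[-0.0165,-0.0464,0],"delta_rot":[0,0,0.0009],"fingers":-1},{"dp":[-0.0165,-0.0464,0],"delta_rot":[0,0,0.0009],"fingers":-1},{"dp":[-0.0165,-0.0464,0],"delta_rot":[0,0,0.0009],"fingers":-1},{"dp":[-0.0165,-0.0464,0],"delta_rot":[0,0,0.0009],"fingers":-1},{"dp":[-0.0165,-0.0464,0],"delta_rot":[0,0,0.0009],"fingers":-1},{"dp":[-0.0165,-0.0464,0],"delta_rot":[0,0,0.0009],"fingers":-1},{"dp":[-0.0165,-0.0464,0],"delta_rot":[0,0,0.0009],"fingers":-1},{"dp":[-0.0165,-0.0464,0],"delta_rot":[0,0,0.0009],"fingers":-1},{"dp":[-0.0165,-0.0464,0],"delta_rot":[0,0,0.0009],"fingers":-1},{"dp":[-0.0165,-0.0464,0],"delta_rot":[0,0,0.0009],"fingers":-1}]'
python3 -m crank '[{"dp":[0,0,0],"delta_rot":[0,0,0],"fingers":-1},{"dp":[0,0,0.036],"delta_rot":[0,0,0],"fingers":-1},{"dp":[0,0,0.036],"delta_rot":[0,0,0],"fingers":-1},{"dp":[0,0,0.036],"delta_rot":[0,0,0],"fingers":-1},{"dp":[0,0,0.036],"delta_rot":[0,0,0],"fingers":-1},{"dp":[0,0,0.036],"delta_rot":[0,0,0],"fingers":-1},{"dp":[0,0,0],"delta_rot":[0,0,0],"fingers":-1}]'
python3 - <<'E'
from h import *
im=meas([.53,.05],'scene')
plan([.548,.004,.1],92,12)
E
```

```text
t: 7.4
tcp_pos: [0.5446, -0.0567, 0.1938]
tool_rot: [-0.015, 1.0, -0.0, 0.001]
force: [-0.3, -0.6, -0.9]
finger_gap: -0.001
gripper_force: 0.0
t: 7.98
tcp_pos: [0.5423, -0.054, 0.1009]
tool_rot: [-0.015, 1.0, 0.001, -0.003]
force: [-0.2, 0.8, -0.3]
finger_gap: 0.0
gripper_force: 0.0
flask [0.5394 0.0512] size 127.2 91.5 long axis 88.7 n -0.099 t -0.0358
now [ 0.543  -0.054   0.1023] yaw 91.8 turn 0.2
dp [-0.0012, 0.0096, 0.0004] rot z -5e-05 x 12 rows
```

```bash

python3 -m crank '[{"dp":[-0.005,0.0096,0],"delta_rot":[0,0,0],"fingers":-1},{"dp":[-0.005,0.0096,0],"delta_rot":[0,0,0],"fingers":-1},{"dp":[-0.002,0.0096,0],"delta_rot":[0,0,0],"fingers":-1},{"dp":[0,0.0096,0],"delta_rot":[0,0,0],"fingers":-1},{"dp":[0,0.0096,0],"delta_rot":[0,0,0],"fingers":-1},{"dp":[0,0.0096,0],"delta_rot":[0,0,0],"fingers":-1},{"dp":[0,0.0096,0],"delta_rot":[0,0,0],"fingers":-1},{"dp":[0,0.0096,0],"delta_rot":[0,0,0],"fingers":-1},{"dp":[0,0.0096,0],"delta_rot":[0,0,0],"fingers":-1},{"dp":[0,0.0096,0],"delta_rot":[0,0,0],"fingers":-1},{"dp":[0,0.0096,0],"delta_rot":[0,0,0],"fingers":-1},{"dp":[0,0.0096,0],"delta_rot":[0,0,0],"fingers":-1}]'
python3 - <<'E'
from h import *
im=meas([.54,.07],'scene')
E
```

```text
t: 9.03
tcp_pos: [0.5498, 0.0033, 0.1041]
tool_rot: [-0.017, 1.0, -0.001, 0.002]
force: [1.4, -6.2, 0.6]
finger_gap: 0.001
gripper_force: 3.2
flask [0.5361 0.0656] size 90.9 153.6 long axis 91.9 n -0.1008 t -0.0212
```

```bash

python3 -m crank '[{"dp":[0,-0.03,0],"delta_rot":[0,0,0],"fingers":-1},{"dp":[0,-0.03,0],"delta_rot":[0,0,0],"fingers":-1},{"dp":[0,0,-0.06],"delta_rot":[0,0,0],"fingers":-1},{"dp":[0,0,-0.06],"delta_rot":[0,0,0],"fingers":-1},{"dp":[0.03,-0.03,-0.06],"delta_rot":[0,0,0],"fingers":1},{"dp":[0.06,-0.06,0],"delta_rot":[0,0,0],"fingers":1},{"dp":[0.06,-0.06,0],"delta_rot":[0,0,0],"fingers":1},{"dp":[0.06,-0.06,0],"delta_rot":[0,0,0],"fingers":1},{"dp":[0,-0.06,0],"delta_rot":[0,0,0],"fingers":1},{"dp":[0,0,0],"delta_rot":[0,0,0],"fingers":1}]'
python3 - <<'E'
from h import *
im=meas([.54,.08],'scene')
try: im=meas([.54,.08])
except Exception as e: print(e)
plan([.45,.075,.19],94,8)
E
```

```text
t: 9.92
tcp_pos: [0.4503, -0.1665, 0.194]
tool_rot: [-0.014, 1.0, -0.001, 0.001]
force: [0.5, -0.0, 0.7]
finger_gap: 0.841
gripper_force: 0.0
flask [0.5361 0.0795] size 91.9 128.3 long axis 92.4 n -0.0995 t -0.0073
flask [0.5366 0.0811] size 90.2 123.2 long axis 92.1 n -0.0989 t -0.0058
now [ 0.4504 -0.1632  0.1937] yaw 91.7 turn 2.3
dp [-0.0027, 0.0595, 0.0009] rot z -0.0008 x 8 rows
```

```bash

python3 -m crank '[{"dp":[-0.0027,0.0595,0.001],"delta_rot":[0,0,-0.0008],"fingers":1},{"dp":[-0.0027,0.0595,0.001],"delta_rot":[0,0,-0.0008],"fingers":1},{"dp":[-0.0027,0.0595,0.001],"delta_rot":[0,0,-0.0008],"fingers":1},{"dp":[-0.0027,0.0595,0.001],"delta_rot":[0,0,-0.0008],"fingers":1},{"dp":[-0.0027,0.0595,0.001],"delta_rot":[0,0,-0.0008],"fingers":1},{"dp":[-0.0027,0.0595,0.001],"delta_rot":[0,0,-0.0008],"fingers":1},{"dp":[-0.0027,0.0595,0.001],"delta_rot":[0,0,-0.0008],"fingers":1},{"dp":[-0.0027,0.0595,0.001],"delta_rot":[0,0,-0.0008],"fingers":1},{"dp":[0,0,0],"delta_rot":[0,0,0],"fingers":1}]'
python3 -m crank '[{"dp":[0,0,0.0355],"delta_rot":[0,0,0],"fingers":1},{"dp":[0,0,0.0355],"delta_rot":[0,0,0],"fingers":1},{"dp":[0,0,0.0355],"delta_rot":[0,0,0],"fingers":1},{"dp":[0,0,0.0355],"delta_rot":[0,0,0],"fingers":1},{"dp":[0,0,0.0355],"delta_rot":[0,0,0],"fingers":1},{"dp":[0,0,0.0355],"delta_rot":[0,0,0],"fingers":1},{"dp":[0,0,0],"delta_rot":[0,0,0],"fingers":1}]'
python3 - <<'E'
from h import *
c=F-(.045+.011+.012)*n
plan([c[0],.079,.083],95.4,12)
E
```

```text
t: 10.77
tcp_pos: [0.4474, 0.0814, 0.1893]
tool_rot: [-0.04, 0.999, 0.001, -0.001]
force: [-0.6, 0.9, 0.9]
finger_gap: 1.002
gripper_force: 0.0
t: 11.35
tcp_pos: [0.4478, 0.0766, 0.0806]
tool_rot: [-0.037, 0.999, 0.0, -0.003]
force: [-0.4, 0.1, 0.1]
finger_gap: 1.002
gripper_force: 0.0
now [0.4478 0.0766 0.0806] yaw 94.2 turn 1.2
dp [-0.0198, -0.0012, -0.0004] rot z -0.00027 x 12 rows
```

```bash

python3 -m crank '[{"dp":[-0.012,0,0],"delta_rot":[0,0,-0.0003],"fingers":1},{"dp":[-0.012,0,0],"delta_rot":[0,0,-0.0003],"fingers":1},{"dp":[-0.011,0,0],"delta_rot":[0,0,-0.0003],"fingers":1},{"dp":[-0.011,0,0],"delta_rot":[0,0,-0.0003],"fingers":1},{"dp":[-0.011,0,0],"delta_rot":[0,0,-0.0003],"fingers":1},{"dp":[-0.011,0,0],"delta_rot":[0,0,-0.0003],"fingers":1},{"dp":[-0.011,0,0],"delta_rot":[0,0,-0.0003],"fingers":1},{"dp":[-0.011,0,0],"delta_rot":[0,0,-0.0003],"fingers":1},{"dp":[-0.011,0,0],"delta_rot":[0,0,-0.0003],"fingers":1},{"dp":[-0.011,0,0],"delta_rot":[0,0,-0.0003],"fingers":1},{"dp":[-0.011,0,0],"delta_rot":[0,0,-0.0003],"fingers":1},{"dp":[-0.011,0,0],"delta_rot":[0,0,-0.0003],"fingers":1}]'
python3 - <<'E'
from h import *
im=meas([.57,.08],'scene'); plan([.53,.08,.083],95.4,6)
cv2.imwrite('pics/s5.png',cv2.resize(im[110:300,180:400,::-1],None,fx=3,fy=3))
E
```

```text
t: 12.35
tcp_pos: [0.5095, 0.0818, 0.0831]
tool_rot: [-0.048, 0.999, 0.001, -0.008]
force: [-11.6, -1.1, 9.1]
finger_gap: 0.998
gripper_force: 5.9
flask [0.5646 0.0708] size 89.9 97.9 long axis 95.3 n -0.072 t -0.0187
now [0.5119 0.0818 0.0831] yaw 95.5 turn -0.1
dp [-0.0059, -0.0012, 0.0] rot z 5e-05 x 6 rows
```

View pics/s5.png

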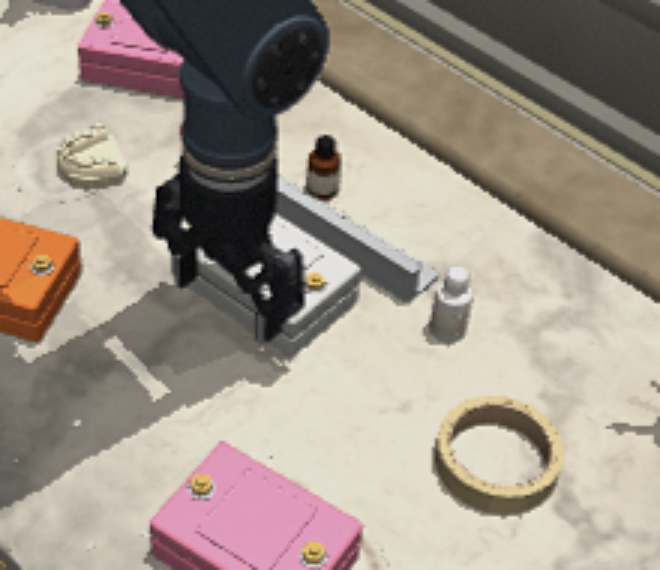

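The scene shows both fingertips on the flask's long near side, parallel to the fence, with about 27 mm to go. White dropper (452,300) is clear of the flask's right end (355,280).

```bash

python3 -m crank '[{"dp":[-0.009,0,0],"delta_rot":[0,0,0],"fingers":1},{"dp":[-0.009,0,0],"delta_rot":[0,0,0],"fingers":1},{"dp":[-0.009,0,0],"delta_rot":[0,0,0],"fingers":1},{"dp":[-0.008,0,0],"delta_rot":[0,0,0],"fingers":1},{"dp":[-0.004,0,0],"delta_rot":[0,0,0],"fingers":1},{"dp":[-0.004,0,0],"delta_rot":[0,0,0],"fingers":1}]'
python3 -m crank '[{"dp":[-0.003,0,0],"delta_rot":[0,0,0],"fingers":1},{"dp":[-0.003,0,0],"delta_rot":[0,0,0],"fingers":1}]'
python3 -m crank '[{"dp":[-0.003,0,0],"delta_rot":[0,0,0],"fingers":1},{"dp":[-0.003,0,0],"delta_rot":[0,0,0],"fingers":1}]'
python3 -c "
from h import *
meas([.58,.08],'scene');print(manip.sense()['force'])"
```

```text
t: 12.9
tcp_pos: [0.532, 0.0838, 0.083]
tool_rot: [-0.048, 0.999, 0.001, -0.007]
force: [-11.4, -1.3, 8.8]
finger_gap: 1.002
gripper_force: 5.7
t: 13.07
tcp_pos: [0.5342, 0.0841, 0.083]
tool_rot: [-0.048, 0.999, 0.001, -0.008]
force: [-12.0, -1.4, 8.7]
finger_gap: 1.001
gripper_force: 5.8
t: 13.23
tcp_pos: [0.5367, 0.0843, 0.083]
tool_rot: [-0.048, 0.999, 0.001, -0.008]
force: [-13.5, -2.3, 10.7]
finger_gap: 1.001
gripper_force: 6.8
flask [0.6164 0.0478] size 154.5 100.5 long axis 40.5 n -0.0225 t -0.0465
[-12.38142363  -2.32648728   9.02467034]
```

```bash
for i in 1; do :; done
python3 -m crank '[{"dp":[-0.002,0,0],"delta_rot":[0,0,0],"fingers":1},{"dp":[-0.002,0,0],"delta_rot":[0,0,0],"fingers":1}]' | sed -n 2,4p
python3 -m crank '[{"dp":[-0.002,0,0],"delta_rot":[0,0,0],"fingers":1},{"dp":[-0.002,0,0],"delta_rot":[0,0,0],"fingers":1}]'| sed -n 2,4p
python3 -c "
from h import *
im,d=manip.snapshot('scene');W=cloud('scene',d);np.savez('s6',W=W,im=im)"
```

```text
tcp_pos: [0.537, 0.0844, 0.083]
tool_rot: [-0.048, 0.999, 0.0, -0.011]
force: [-16.8, -2.6, 12.5]
tcp_pos: [0.5372, 0.0844, 0.0829]
tool_rot: [-0.048, 0.999, 0.001, -0.013]
force: [-19.1, -5.5, 16.3]
```

```bash
cd .;
python3 -m crank '[{"dp":[-0.003,0,0],"delta_rot":[0,0,0],"fingers":1},{"dp":[-0.003,0,0],"delta_rot":[0,0,0],"fingers":1},{"dp":[0,0,0],"delta_rot":[0,0,0],"fingers":1}]' | sed -n 2,4p
python3 -m crank '[{"dp":[0.01,0,0],"delta_rot":[0,0,0],"fingers":1},{"dp":[0.02,0,0],"delta_rot":[0,0,0],"fingers":1},{"dp":[0.03,0,0],"delta_rot":[0,0,0],"fingers":1},{"dp":[0.03,0,0],"delta_rot":[0,0,0],"fingers":1},{"dp":[0,0,-0.06],"delta_rot":[0,0,0],"fingers":1},{"dp":[0,0,-0.06],"delta_rot":[0,0,0],"fingers":1},{"dp":[0,0,-0.06],"delta_rot":[0,0,0],"fingers":1},{"dp":[0,0.07,0],"delta_rot":[0,0,0],"fingers":1},{"dp":[0,0.07,0],"delta_rot":[0,0,0],"fingers":1},{"dp":[0,0.07,0],"delta_rot":[0,0,0],"fingers":1},{"dp":[0,0.07,0],"delta_rot":[0,0,0],"fingers":1},{"dp":[0,0.07,0],"delta_rot":[0,0,0],"fingers":1}]'
python3 -m crank '[{"dp":[0,0.07,0],"delta_rot":[0,0,0],"fingers":1},{"dp":[0,0.05,0],"delta_rot":[0,0,0],"fingers":1},{"dp":[0,0,0],"delta_rot":[0,0,0],"fingers":1}]' | sed -n 2,4p
python3 - <<'E'
from h import *
im,d=manip.snapshot('top');W=cloud('top',d)
# split in fence frame: flask top z .044-.05, fence top z .036-.042
X=(W[...,:2]-F)@np.stack([n,t],1); z=W[...,2]
m=(abs(z-.0465)<.003)&(X[...,0]>-.12)&(X[...,0]<.01)&(abs(X[...,1])<.13)
r=cv2.minAreaRect((X[m]*1000).astype(np.float32)); print('flask in fence frame',r)
for b in np.arange(-.06,.08,.02):
    a=m&(abs(X[...,1]-b)<.01); f=(abs(z-.0395)<.003)&(abs(X[...,1]-b)<.01)&(X[...,0]>-.02)&(X[...,0]<.03)
    print(round(b,2),X[a][:,0].max().round(4) if a.any() else None,X[f][:,0].min().round(4) if f.any() else None)
cv2.imwrite('pics/t7.png',cv2.resize(im[125:230,190:340,::-1],None,fx=5,fy=5))
E
```

```text
tcp_pos: [0.5375, 0.0845, 0.0829]
tool_rot: [-0.048, 0.999, 0.001, -0.016]
force: [-22.7, -6.5, 20.2]
t: 14.92
tcp_pos: [0.489, 0.2562, 0.1737]
tool_rot: [-0.047, 0.999, 0.0, 0.001]
force: [-0.6, 0.3, 0.3]
finger_gap: 1.001
gripper_force: 0.0
tcp_pos: [0.483, 0.3191, 0.1737]
tool_rot: [-0.05, 0.999, 0.001, 0.001]
force: [0.5, 0.9, 0.4]
flask in fence frame ((-39.835880279541016, -0.6911773681640625), (99.32781982421875, 258.687255859375), 0.18012821674346924)
-0.06 0.0077 -0.0065
-0.04 0.0005 -0.012
-0.02 0.0041 -0.0085
0.0 0.0098 0.0
0.02 0.0029 -0.0096
0.04 0.0059 -0.0192
0.06 0.0047 -0.0136
0.08 0.0079 0.0008
```

View pics/t7.png

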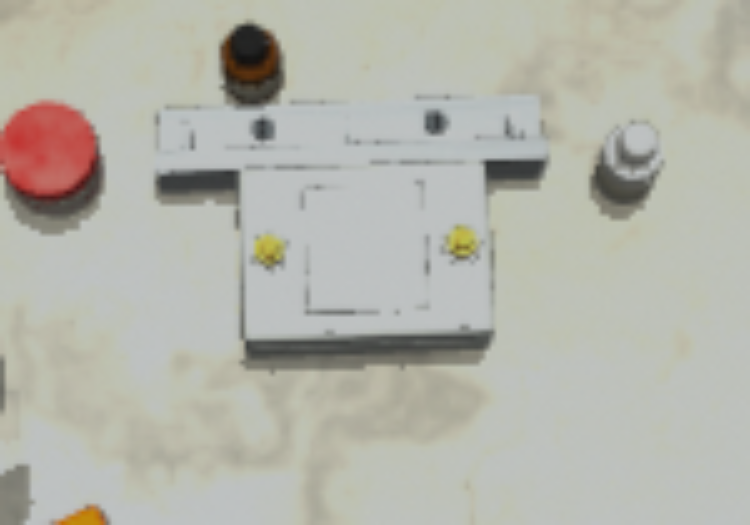

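The top crop shows the flask against the fence. Its far edge (row 168) touches along its whole length, it lies within the ends (240–490 against 158–545), and the bystanders stand as before. One numerical check that it is flush, then I hand in.

```bash
python3 - <<'E'
from h import *
T0=np.load('top.npz')['W']
im,d=manip.snapshot('top');W=cloud('top',d)
X=(W[...,:2]-F)@np.stack([n,t],1); z=W[...,2]
X0=(T0[...,:2]-F)@np.stack([n,t],1); z0=T0[...,2]
def edge(X,z,bs,lo,hi,zc):
    e=[]
    for b in bs:
        a=(abs(z-zc)<.004)&(abs(X[...,1]-b)<.004)&(X[...,0]>lo)&(X[...,0]<hi)
        e.append(X[a][:,0].min())
    k=np.polyfit(bs,e,1); return np.degrees(np.arctan(k[0])).round(2),(k[1]*1000).round(1),np.std(np.polyval(k,bs)-e)*1000
print('near edge deg,mm',edge(X,z,np.arange(-.05,.05,.005),-.12,-.06,.046))
print('fence front',edge(X0,z0,np.arange(-.09,.091,.005),-.015,.03,.0395))
m=(abs(z-.046)<.004)&(X[...,0]>-.08)&(X[...,0]<-.02)&(abs(X[...,1])<.1)
print('ends',X[m][:,1].min(),X[m][:,1].max())
for k,a in dict(jar=(185,142,214,172,.03,.07),model=(155,172,190,207,.012,.05),d1=(230,125,249,147,.045,.08),d2=(306,146,326,168,.045,.09),tape=(335,165,385,215,.015,.04)).items():
    u0,v0,u1,v1,l,h=a
    def c(W):
        p=W[v0:v1,u0:u1].reshape(-1,3);p=p[(p[:,2]>l)&(p[:,2]<h)];return np.median(p,0)[:2]
    print(k,((c(W)-c(T0))*1000).round(1))
E
```

```text
near edge deg,mm (np.float64(-0.57), np.float64(-88.8), np.float64(0.6289841939424291))
fence front (np.float64(-0.26), np.float64(0.8), np.float64(0.5796387340910649))
ends -0.06702370956983111 0.0582248325550345
jar [ 0.1 -0.1]
model [  7.3 -15.5]
d1 [0.1 2.1]
d2 [ 0.3 -0.2]
tape [-1.   1.5]
```

```bash

python3 -m crank '[{"dp":[0.06,0.03,-0.06],"delta_rot":[0,0,0],"fingers":1},{"dp":[0.06,0.06,-0.03],"delta_rot":[0,0,0],"fingers":1},{"dp":[0,0.07,0],"delta_rot":[0,0,0],"fingers":1},{"dp":[0,0.07,0],"delta_rot":[0,0,0],"fingers":1},{"dp":[0,0.07,0],"delta_rot":[0,0,0],"fingers":1},{"dp":[0,0.07,0],"delta_rot":[0,0,0],"fingers":1},{"dp":[0,0,0],"delta_rot":[0,0,0],"fingers":1}]' | head -2
python3 - <<'E'
from h import *
T0=np.load('top.npz')['W']; im,d=manip.snapshot('top');W=cloud('top',d)
def c(W):
    p=W[172:207,155:190].reshape(-1,3);p=p[(p[:,2]>.012)&(p[:,2]<.05)];return np.median(p,0)[:2],len(p)
print(c(W),c(T0))
E
```

```text
t: 15.85
tcp_pos: [0.4111, 0.4943, 0.2154]
(array([0.54735524, 0.32339816]), 483) (array([0.54713296, 0.32244187]), 495)
```

The model hasn't moved. I'm handing in.

```bash
python3 -c "
from station import manip
print(manip.sign_off())"
```

```text
the job is handed in; nothing more can be done
None
```

The flask has a long side flush against the fence (about 0.3° off parallel by camera) and lies within the fence's ends; it was only pushed, no bystander measurably moved, and it was handed in at about 16 s with the arm clear.

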